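# Line the preserving jars up by height on the step shelf

### The job

Put the four small glass jars that stand in front of the low white-painted step shelf back on it in order of height, one standing in the middle of each cork round: the tallest at the end next to the bowl, stepping down to the shortest at the end next to the funnel. Set the glass down gently without tipping a jar or knocking jars together, and leave the bowl and the funnel where they are.

Things in the scene. Friction and masses are not known exactly. Their poses are not given: they have to be found in the camera images.
- jar_slim: Empty closed preserving jar of clear glass with a steel twist-off lid, tallest of the four and the slimmest: 145 mm tall, 56 mm in diameter (lid 6 mm narrower, the top 22 mm are lid and shoulder, below that the glass wall is a straight cylinder). Loose, stands upright on the worktop between the robot and the step shelf, 0.1 to 0.3 kg (the wider jars, 84 mm in diameter, along the worktop's far edge are stock and stay). Origin: centre of its underside, z up the jar's axis.
- jar_stout: Empty closed preserving jar of clear glass with a steel twist-off lid, second tallest, wide: 118 mm tall, 64 mm in diameter (lid 6 mm narrower, the top 22 mm are lid and shoulder, below that the glass wall is a straight cylinder). Loose, stands upright on the worktop between the robot and the step shelf, 0.1 to 0.3 kg (the wider jars, 84 mm in diameter, along the worktop's far edge are stock and stay). Origin: centre of its underside, z up the jar's axis.
- jar_middle: Empty closed preserving jar of clear glass with a steel twist-off lid, third tallest: 95 mm tall, 60 mm in diameter (lid 6 mm narrower, the top 22 mm are lid and shoulder, below that the glass wall is a straight cylinder). Loose, stands upright on the worktop between the robot and the step shelf, 0.1 to 0.3 kg (the wider jars, 84 mm in diameter, along the worktop's far edge are stock and stay). Origin: centre of its underside, z up the jar's axis.
- jar_squat: Empty closed preserving jar of clear glass with a steel twist-off lid, shortest, wide: 75 mm tall, 64 mm in diameter (lid 6 mm narrower, the top 22 mm are lid and shoulder, below that the glass wall is a straight cylinder). Loose, stands upright on the worktop between the robot and the step shelf, 0.1 to 0.3 kg (the wider jars, 84 mm in diameter, along the worktop's far edge are stock and stay). Origin: centre of its underside, z up the jar's axis.
- cork1: One of four identical cork rounds, 84 mm in diameter and 4 mm thick, fixed in one straight row about 107 mm apart on a low white-painted step shelf (430 mm long, 130 mm deep, top 45 mm above the worktop, an 8 mm high lip along its far edge 57 mm from the row's line). The names do not tell the order in the row. Origin: centre of the cork's underside, 45 mm above the worktop, so a jar stands on it with its underside at 49 mm; z up.
- cork2: One of four identical cork rounds, 84 mm in diameter and 4 mm thick, fixed in one straight row about 107 mm apart on a low white-painted step shelf (430 mm long, 130 mm deep, top 45 mm above the worktop, an 8 mm high lip along its far edge 57 mm from the row's line). The names do not tell the order in the row. Origin: centre of the cork's underside, 45 mm above the worktop, so a jar stands on it with its underside at 49 mm; z up.
- cork3: One of four identical cork rounds, 84 mm in diameter and 4 mm thick, fixed in one straight row about 107 mm apart on a low white-painted step shelf (430 mm long, 130 mm deep, top 45 mm above the worktop, an 8 mm high lip along its far edge 57 mm from the row's line). The names do not tell the order in the row. Origin: centre of the cork's underside, 45 mm above the worktop, so a jar stands on it with its underside at 49 mm; z up.
- cork4: One of four identical cork rounds, 84 mm in diameter and 4 mm thick, fixed in one straight row about 107 mm apart on a low white-painted step shelf (430 mm long, 130 mm deep, top 45 mm above the worktop, an 8 mm high lip along its far edge 57 mm from the row's line). The names do not tell the order in the row. Origin: centre of the cork's underside, 45 mm above the worktop, so a jar stands on it with its underside at 49 mm; z up.
- bowl: White ceramic bowl, 120 mm across the rim and 55 mm high, loose on the worktop about 140 mm beyond one end cork, roughly in line with the row. Origin: centre of its underside.
- funnel: Stainless funnel standing mouth down, 114 mm across the mouth and 108 mm high, with a small wire loop at its rim reaching 80 mm from the axis, loose on the worktop about 140 mm beyond the other end cork. Origin: centre of its mouth, on the worktop.
There are look-alikes about, which are no part of the job. What is shaped like the jar_slim but blue is not meant.

How it is judged:
By the outcome, as a careful person would: the job done as asked, in the order asked, and still so for the second after the job is handed in, with the robot touching nothing.
It also fails if it takes over 120 s, if anything falls off the work surface, if the arm or the gripper's body presses on something with over 40 N, if the wrist force passes 120 N, or if a joint passes its speed limit or range.

### The arm

A 7-joint arm with a two-finger parallel gripper is mounted at the origin on the work surface. World frame = base frame: x ahead of the robot, y to its left, z up, the work surface at z = 0. Lengths are in m, angles in degrees, forces in N, time in s.
With the tool pointing down it reaches from about 0.4 to 0.925 m from the base axis. Payload 5.6 kg.
Tool frame: the origin (TCP) lies at the very end of the fingers, on their centre line; the grasp point (between the pads) lies 19 mm behind it; z points along the fingers, y is the line along which they close (so a half turn about z gives the same grasp; the last joint's range is limited). The gripper opens to 85 mm and grips with 20 to 120 N. Pads are 22 mm wide; open, the fingers measure 114 mm over their backs; the gripper's body (76 mm by 85 mm) begins 54 mm behind the grasp point. The pads swing forward as they close: fully open they stand 13 mm farther back than shut.
Start: joints at [-2.464, 26.786, -0.665, 91.828, 0.344, 61.387, -3.226], TCP at [0.65, -0, 0.231] pointing down, gripper open.
Joint ranges: [-144.91, 144.91], [-17.63, 115.5], [-89.93, 88.59], [15.96, 139.68], [-74.01, 254.01], [8.47, 105.57], [-167.45, 167.45]. Speed limits (degrees/s): [147.25, 147.25, 180, 180, 180, 180, 180].

### API

Orientations are given as [roll, pitch, yaw] about the fixed x, y, z axes, in that order (R = Rz(yaw) Ry(pitch) Rx(roll)).
In Python, from workcell import telemetry, viewer, bot, models gives the robot as it stands.
- The arm moves only by the tool servo_tool, never from a script. Its argument "steps" is a list of rows, each a list of 4 numbers: the shift along the tool's x, y, z in cm, then the turn about the tool's z in degrees. A call has 1 to 10 rows; each row shifts and turns the commanded pose from where the row before left it, along the tool's axes as they then stand; what a row does not reach is not made up. A row lasts 1/12 s, in which the tool goes at most 41.7 mm and 7.16 degrees, less where a joint would pass 70% of its speed; a pose out of reach is approached as far as the arm can. A call with a gripper value outside its range is refused whole. "fingers" is the finger opening in cm, from 0 to 8.54, set as the call begins (left out, the last holds). The fingers move at their own pace and stop on an object; "grip_force" is the grip in N (left out, the last holds). Time passes only in rows, so rows that do not move let the fingers close. It gives the time, the measured TCP pose, the force, the opening and the grip force at its end, in the units of the state.
- telemetry.state(): the state, without advancing time (a new reading comes with each control period).
- viewer.get_image(name): name is "scene" or "side" or "wrist"; returns a dict with "img" (480x640x3 uint8, blue, green, red), "range_z" (480x640 float32, m along the optical axis (not along the pixel's ray), 0 where there is no reading), "camera_matrix" (3x3 intrinsics, pixels), "R" (3x3) and "t" (3): a world point X has camera coordinates R X + t. Camera axes: x right, y down, z forward; pixel columns grow to the right and rows downward; lengths in m; the calibration is good to about 2 mm. A picture is of the moment at which its call begins.
- bot.hand_in(): hands the job in; it is judged then, once.
Trained networks look in the newest picture that a camera, given by its name, has taken for a name from the list of things; names that differ only in an ending like _2 or _b are one class to them, and where a whole thing is asked for, a point or a joint stands for the part that bears it (a point fixed in the world has none). Each returns a list of dicts, best first, with "score" (0 to 1); they miss things now and then, are a little off and sometimes report something else, mostly with a low value. They report only what shows in the picture. A call takes as long as a camera call. They do not tell look-alikes from the thing itself.
- models.trace(camera, label): "region" (480x640 bool, what is visible of it) and "extent" ([left, top, right, bottom] in pixels, round what is visible of it).
The state is a dict: "time": time; "joints": joint angles; "joint_velocities": joint speeds; "tau": joint torques, N m; "position": TCP position; "tool_rot": TCP orientation; "contact_force": force on the tool from outside, world axes, zero at the start; "torque": the same for the moment, N m; "width": finger opening in m; "grip_force": force on a finger pad.
Only numpy, scipy, OpenCV 4.12 (cv2) and the standard library are available. Lean on these libraries where they do the work, as an engineer would, in place of code of your own. Each camera call takes 0.05 s, during which the arm holds its last target. There are 200 camera calls.

## Working session

There is one attempt and no reset: what is moved stays moved. The work goes in short steps, Python scripts to look and compute and a tool call to move; the robot and the scene stay as the last step left them, time stands still between calls to the robot, and variables do not carry over. Pictures are saved under pics/ and viewed, at most 14 in all, crops included, and the job is handed in when it is done.

Besides the shell and the picture viewer there is one more tool, called after "Emit:" by a JSON object that holds its "api" and its "payload", one argument or row to a line. servo_tool: Moves the arm, as the interface text tells. Its arguments: {"type":"object","properties":{"steps":{"type":"array","items":{"type":"array","items":{"type":"number"}}},"fingers":{"type":"number"},"grip_force":{"type":"number"}},"required":["steps"]}

```bash
mkdir -p pics; ls; cat > h.py <<'E'
import numpy as np, cv2
from workcell import telemetry, viewer, bot, models
def pts(im):
    z=im["range_z"];K=im["camera_matrix"];v,u=np.mgrid[:480,:640]
    c=np.stack([(u-K[0,2])/K[0,0]*z,(v-K[1,2])/K[1,1]*z,z],-1)
    return (c-im["t"])@im["R"]   # R^T (c-t)
def on_plane(im,u,v,h):
    K=im["camera_matrix"];d=im["R"].T@np.array([(u-K[0,2])/K[0,0],(v-K[1,2])/K[1,1],1.])
    o=-im["R"].T@im["t"];return o+d*(h-o[2])/d[2]
E
python3 - <<'E'
from h import *
for n in("scene","side"):
    im=viewer.get_image(n);cv2.imwrite(f"pics/{n}0.png",im["img"])
    print(n,-im["R"].T@im["t"],im["R"][2])
    for l in("jar_slim","jar_stout","jar_middle","jar_squat","cork1","bowl","funnel"):
        for r in models.trace(n,l): 
            if r["score"]>.2: print(l,round(r["score"],2),np.round(r["extent"]))
E
```

```text
pics
scene [1.03937407 0.62581818 0.87512573] [-0.44420239 -0.51995829 -0.72960785]
jar_slim 0.81 [416. 226. 453. 286.]
jar_slim 0.8 [452. 259. 492. 323.]
jar_stout 0.85 [352. 196. 376. 246.]
jar_middle 0.58 [265. 148. 283. 184.]
jar_squat 0.69 [307. 181. 329. 216.]
cork1 0.95 [311. 277. 347. 305.]
cork1 0.89 [226. 199. 259. 228.]
cork1 0.69 [278. 254. 315. 283.]
cork1 0.56 [247. 223. 283. 248.]
bowl 0.73 [337. 313. 397. 365.]
funnel 0.7 [200. 163. 239. 215.]
funnel 0.51 [263. 148. 283. 182.]
funnel 0.21 [307. 185. 333. 215.]
side [0.13342089 0.79173394 0.96100081] [ 0.32287473 -0.61354458 -0.7206351 ]
jar_slim 0.75 [301. 303. 330. 363.]
jar_slim 0.58 [268. 343. 301. 410.]
jar_middle 0.72 [383. 160. 407. 204.]
jar_squat 0.58 [360. 213. 388. 251.]
jar_squat 0.38 [319. 135. 368. 185.]
cork1 0.95 [258. 222. 291. 250.]
cork1 0.91 [304. 174. 336. 198.]
cork1 0.73 [232. 256. 267. 280.]
cork1 0.69 [304. 298. 331. 360.]
cork1 0.63 [283. 196. 316. 217.]
bowl 0.88 [179. 278. 234. 332.]
funnel 0.91 [323. 134. 370. 187.]
```

View pics/scene0.png

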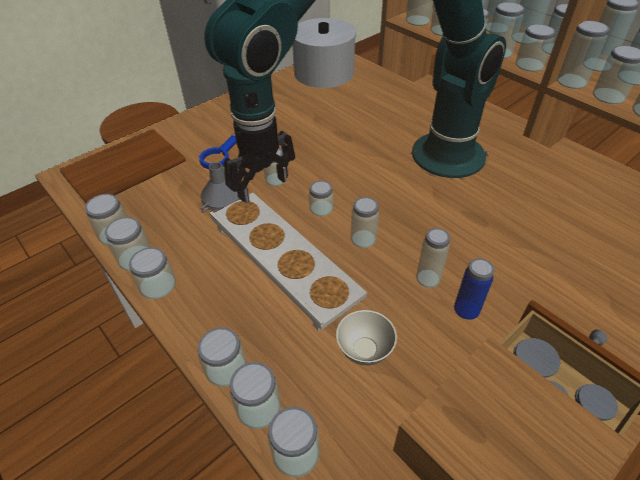

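View pics/side0.png

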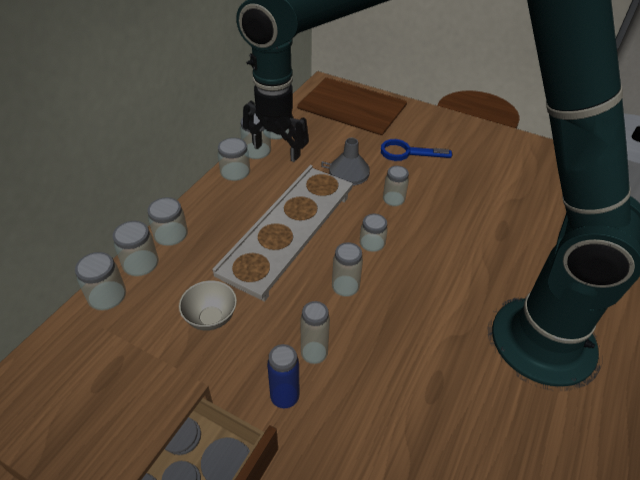

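Scene picture: clear slim jar at (433,258), with the blue look-alike at (473,290) not meant. Stout is at (364,222), squat at (320,198), and middle at (275,165) beside the gripper. The six wide jars on the left and bottom edge are stock. The bowl (366,338) is by the cork at (329,291), and the funnel (220,190) is by the cork at (242,213). Now I'll measure and check in one crop.

```bash
python3 - <<'E'
from h import *
J={"slim":(.145,.025,(433,236),(315,312)),"stout":(.118,.029,(366,206),(348,255)),"middle":(.095,.027,(275,155),(397,173)),"squat":(.075,.029,(320,188),(374,222))}
for k,n in enumerate(("scene","side")):
    im=viewer.get_image(n);P=pts(im)
    for j,(h,r,*uv) in J.items():
        g=on_plane(im,*uv[k],h)
        m=(np.hypot(*(P[...,:2]-g[:2]).transpose(2,0,1))<.05)&(abs(P[...,2]-h)<.006)
        q=P[m]; c=(np.percentile(q[:,:2],1,axis=0)+np.percentile(q[:,:2],99,axis=0))/2
        print(n,j,m.sum(),c.round(4),q[:,:2].mean(0).round(4),q[:,2].mean().round(4),np.ptp(q[:,:2],axis=0).round(3))
    hsv=cv2.cvtColor(im["img"],cv2.COLOR_BGR2HSV)
    m=(abs(P[...,2]-.049)<.006)&(hsv[...,1]>80)
    nn,lab,st,ce=cv2.connectedComponentsWithStats(m.astype(np.uint8))
    for i in range(1,nn):
        if st[i,4]>200:
            q=P[lab==i];print(n,"cork",ce[i].round(),st[i,4],q[:,:2].mean(0).round(4),((q[:,:2].max(0)+q[:,:2].min(0))/2).round(4),np.ptp(q[:,:2],axis=0).round(3),q[:,2].mean().round(4))
    for l in("bowl","funnel"):
        r=models.trace(n,l)[0]["region"];q=P[r];q=q[(q[:,2]>.01)&(q[:,2]<.12)];print(l,q[:,:2].min(0).round(3),q[:,:2].max(0).round(3))
    if n=="scene": cv2.imwrite("pics/crop.png",cv2.resize(im["img"][120:340,200:500],None,fx=2.6,fy=2.6))
im=viewer.get_image("wrist");cv2.imwrite("pics/wrist0.png",im["img"]);s=telemetry.state();print(s["position"],s["tool_rot"],s["time"],s["width"],-im["R"].T@im["t"],im["R"])
E
```

```text
scene slim 359 [0.4092 0.2641] [0.4105 0.2651] 0.1436 [0.051 0.048]
scene stout 357 [0.4313 0.0761] [0.4319 0.0776] 0.1165 [0.059 0.059]
scene middle 34 [ 0.4334 -0.2438] [ 0.4341 -0.244 ] 0.0937 [0.019 0.026]
scene squat 279 [ 0.4338 -0.0775] [ 0.4349 -0.0759] 0.0733 [0.058 0.056]
scene cork [242. 213.] 610 [ 0.6195 -0.1603] [ 0.618 -0.162] [0.084 0.084] 0.0476
scene cork [266. 236.] 715 [ 0.6237 -0.0552] [ 0.6227 -0.0561] [0.085 0.082] 0.0477
scene cork [296. 264.] 837 [0.6273 0.0584] [0.6273 0.0567] [0.083 0.084] 0.0479
scene cork [329. 292.] 972 [0.6243 0.166 ] [0.623 0.165] [0.085 0.085] 0.0481
scene cork [580. 364.] 558 [0.388  0.6032] [0.4211 0.5999] [0.079 0.219] 0.0489
bowl [0.585 0.237] [0.704 0.354]
funnel [ 0.577 -0.325] [ 0.675 -0.24 ]
side slim 482 [0.4061 0.264 ] [0.4059 0.265 ] 0.1442 [0.049 0.051]
side stout 462 [0.428  0.0765] [0.4274 0.0778] 0.1169 [0.057 0.059]
side middle 245 [ 0.4476 -0.2517] [ 0.4469 -0.2501] 0.0938 [0.053 0.054]
side squat 354 [ 0.4311 -0.0771] [ 0.4309 -0.0762] 0.0741 [0.057 0.06 ]
side cork [322. 184.] 530 [ 0.616  -0.1604] [ 0.6167 -0.162 ] [0.082 0.082] 0.0485
side cork [300. 208.] 605 [ 0.6207 -0.0551] [ 0.6203 -0.056 ] [0.082 0.083] 0.0483
side cork [275. 236.] 706 [0.6243 0.0584] [0.6252 0.0576] [0.085 0.082] 0.0483
side cork [251. 267.] 830 [0.621  0.1661] [0.622  0.1663] [0.082 0.085] 0.0485
side cork [542. 343.] 363 [0.0068 0.0494] [-0.0002  0.0295] [0.135 0.079] 0.0487
bowl [ 0.399 -0.107] [ 0.462 -0.044]
funnel [ 0.544 -0.328] [ 0.674 -0.208]
[ 6.49975700e-01 -3.54939374e-05  2.31283611e-01] [-1.79998502e+02  2.10694961e-03  8.99985956e+01] 1.15 0.08552331330946292 [0.64980653 0.07339986 0.37457878] [[ 9.99999888e-01  6.25548572e-05 -4.69332161e-04]
 [ 1.93889165e-04 -9.58415980e-01  2.85374793e-01]
 [-4.31963863e-04 -2.85374852e-01 -9.58415884e-01]]
```

View pics/crop.png

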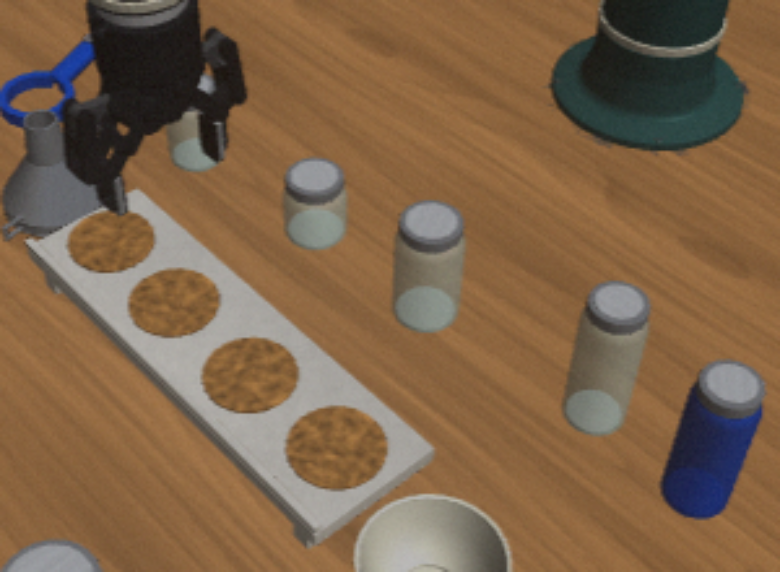

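View pics/wrist0.png

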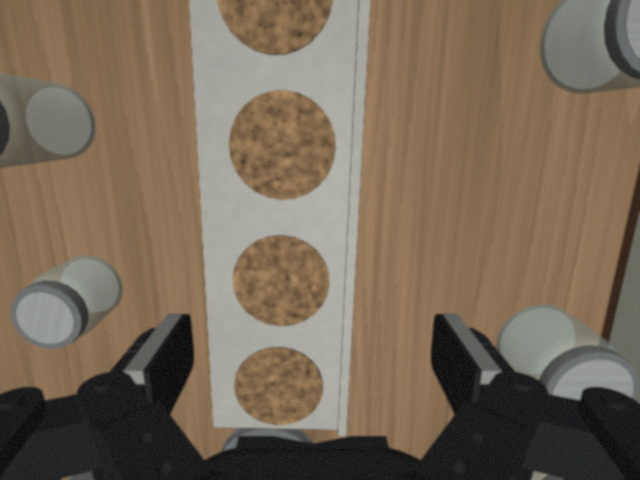

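The crop confirms the choice: clear slim jar at crop (607,357), blue jar at (712,438) excluded. Stout is at (428,265), squat at (315,203), middle at (197,125). The wrist view shows the row of corks down the middle, the squat lid at (50,312), and stock jars on the right. Moving to above the slim jar.

Emit:
{"api": "servo_tool", "payload": {
  "steps": [
    [1.32, -1.21, 0, 0],
    [1.32, -1.21, 0, 0],
    [1.32, -1.21, 0, 0],
    [1.32, -1.21, 0, 0],
    [1.32, -1.21, 0, 0],
    [1.32, -1.21, 0, 0],
    [1.32, -1.21, 0, 0],
    [1.32, -1.21, 0, 0],
    [1.32, -1.21, 0, 0],
    [1.32, -1.21, 0, 0]
  ],
  "fingers": 8.54,
  "grip_force": 30
}}

```text
time: 1.98
position: [0.5284, 0.1326, 0.2314]
tool_rot: [180.0, -0.0, 90.0]
contact_force: [-1.0, 0.5, -0.1]
width: 0.0856
grip_force: 0.0
```

Emit:
{"api": "servo_tool", "payload": {
  "steps": [
    [1.32, -1.21, 0, 0],
    [1.32, -1.21, 0, 0],
    [1.32, -1.21, 0, 0],
    [1.32, -1.21, 0, 0],
    [1.32, -1.21, 0, 0],
    [1.32, -1.21, 0, 0],
    [1.32, -1.21, 0, 0],
    [1.32, -1.21, 0, 0],
    [1.32, -1.21, 0, 0],
    [1.32, -1.21, 0, 0]
  ]
}}

```text
time: 2.82
position: [0.4075, 0.2646, 0.2315]
tool_rot: [180.0, -0.0, 90.0]
contact_force: [0.8, 0.9, 0.4]
width: 0.0854
grip_force: 0.0
```

```bash
cat >> h.py <<'E'
def circ(q):
    from scipy.spatial import ConvexHull
    q=q[ConvexHull(q).vertices]
    A=np.c_[2*q,np.ones(len(q))];s=np.linalg.lstsq(A,(q**2).sum(1),rcond=None)[0]
    return s[:2].round(4),round(float(np.sqrt(s[2]+s[:2]@s[:2])),4)
def proj(im,X):
    p=im["camera_matrix"]@(im["R"]@np.asarray(X)+im["t"]);return (p[:2]/p[2]).round()
def lid(h,xy,n="wrist",save=None):
    im=viewer.get_image(n);P=pts(im)
    m=(np.hypot(P[...,0]-xy[0],P[...,1]-xy[1])<.045)&(abs(P[...,2]-h)<.005)&(im["range_z"]>0)
    nn,lab,st,ce=cv2.connectedComponentsWithStats(m.astype(np.uint8))
    if nn>1:
        i=1+st[1:,4].argmax();q=P[lab==i];print(n,"top",len(q),circ(q[:,:2]),q[:,2].mean().round(4),ce[i].round())
    else: print("none")
    if save: cv2.imwrite(f"pics/{save}.png",im["img"])
    return im
def tcp():
    s=telemetry.state();print("t",round(s["time"],2),"tcp",np.round(s["position"],4),"w",round(s["width"],4),"f",np.round(s["contact_force"],1),"grip",s["grip_force"])
def corks(n="wrist"):
    im=viewer.get_image(n);P=pts(im);hsv=cv2.cvtColor(im["img"],cv2.COLOR_BGR2HSV)
    m=((abs(P[...,2]-.049)<.006)&(hsv[...,1]>80)).astype(np.uint8)
    nn,lab,st,ce=cv2.connectedComponentsWithStats(m)
    for i in range(1,nn):
        if st[i,4]>300:
            v,u=np.where(lab==i);q=np.array([on_plane(im,a,b,.049)[:2] for a,b in zip(u,v)]);print(n,"cork",ce[i].round(),st[i,2:4],circ(q),P[lab==i][:,2].mean().round(4))
E
python3 - <<'E'
from h import *
tcp();lid(.145,(.4075,.264));tcp();corks("scene");corks("side")
lid(.145,(.4075,.264),"scene");lid(.145,(.4075,.264),"side")
for h,xy in((.118,(.43,.077)),(.075,(.432,-.077)),(.095,(.447,-.25))):lid(h,xy,"scene");lid(h,xy,"side")
E
```

```text
t 2.82 tcp [0.4075 0.2646 0.2315] w 0.0854 f [0.8 0.9 0.4] grip 0.0
wrist top 5152 (array([0.407 , 0.2644]), 0.0247) 0.1455 [312. 252.]
t 2.87 tcp [0.4048 0.2676 0.2315] w 0.0855 f [-2.1  2.4 -0.9] grip 0.0
scene cork [242. 212.] [33 24] (array([ 0.6191, -0.1599]), 0.0418) 0.0476
scene cork [266. 236.] [34 27] (array([ 0.6239, -0.0548]), 0.0418) 0.0478
scene cork [296. 264.] [37 29] (array([0.6272, 0.0584]), 0.0416) 0.0479
scene cork [329. 292.] [39 32] (array([0.624 , 0.1659]), 0.0415) 0.048
scene cork [580. 364.] [133  91] (array([0.4436, 0.6016]), 0.1132) 0.049
side cork [268. 236.] [21 26] (array([0.6239, 0.0583]), 0.0413) 0.0484
side cork [251. 267.] [38 29] (array([0.6214, 0.166 ]), 0.0412) 0.0484
side cork [543. 344.] [69 50] (array([0.0004, 0.0059]), 0.0671) 0.0489
scene top 340 (array([0.4086, 0.2639]), 0.025) 0.144 [437. 237.]
side top 478 (array([0.4067, 0.2634]), 0.0248) 0.1441 [315. 312.]
scene top 345 (array([0.4301, 0.0759]), 0.0285) 0.1167 [365. 205.]
side top 30 (array([0.4079, 0.0663]), 0.0124) 0.1172 [360. 252.]
scene top 278 (array([ 0.4342, -0.0769]), 0.0286) 0.0734 [320. 188.]
side top 343 (array([ 0.4318, -0.0775]), 0.0292) 0.0743 [375. 222.]
scene top 196 (array([ 0.4502, -0.2506]), 0.0269) 0.0932 [272. 153.]
side top 234 (array([ 0.4475, -0.2514]), 0.0265) 0.094 [398. 172.]
```

Emit:
{"api": "servo_tool", "payload": {
  "steps": [
    [0, 0, 1.5, 0],
    [0, 0, 2, 0],
    [0, 0, 2, 0],
    [0, 0, 2, 0],
    [0, 0, 2, 0],
    [0, 0, 2, 0],
    [0, 0, 1.6, 0],
    [0, 0, 1.0, 0],
    [0, 0, 0.6, 0],
    [0, 0, 0, 0]
  ]
}}

```text
time: 4.2
position: [0.4077, 0.2636, 0.0834]
tool_rot: [-179.9, 0.1, 90.0]
contact_force: [0.6, 0.0, 0.1]
width: 0.0858
grip_force: 0.0
```

Emit:
{"api": "servo_tool", "payload": {
  "steps": [
    [0, 0, 0, 0],
    [0, 0, 0, 0],
    [0, 0, 0, 0],
    [0, 0, 0, 0],
    [0, 0, 0, 0],
    [0, 0, 0, 0],
    [0, 0, 0, 0],
    [0, 0, 0, 0],
    [0, 0, 0, 0],
    [0, 0, 0, 0]
  ],
  "fingers": 4.5
}}

```text
time: 5.03
position: [0.4085, 0.2645, 0.0853]
tool_rot: [179.9, -0.1, 90.0]
contact_force: [-2.2, -0.4, 5.4]
width: 0.0551
grip_force: 31.4
```

```bash
python3 - <<'E'
from h import *
tcp();lid(.145,(.4075,.264));lid(.145,(.4075,.264),"side",save="side1")
E
```

```text
t 5.03 tcp [0.4085 0.2645 0.0853] w 0.0551 f [-2.2 -0.4  5.4] grip 31.447296738624573
wrist top 16295 (array([0.4081, 0.268 ]), 0.0228) 0.1453 [312. 392.]
side top 204 (array([0.4099, 0.2735]), 0.0177) 0.1442 [310. 315.]
```

Emit:
{"api": "servo_tool", "payload": {
  "steps": [
    [0, 0, -0.3, 0],
    [0, 0, -0.6, 0],
    [0, 0, -1, 0],
    [0, 0, -1.5, 0],
    [0, 0, -2, 0],
    [0, 0, -2, 0],
    [0, 0, -1.6, 0],
    [0, 0, -0.7, 0],
    [0, 0, -0.3, 0],
    [0, 0, 0, 0]
  ]
}}

```text
time: 5.97
position: [0.4081, 0.264, 0.1848]
tool_rot: [179.9, -0.0, 90.0]
contact_force: [0.1, 0.6, -1.9]
width: 0.0553
grip_force: 32.2
```

```bash
python3 - <<'E'
from h import *
tcp();lid(.245,(.4075,.264));im=viewer.get_image("side");cv2.imwrite("pics/s2.png",im["img"][150:450,180:480])
im2=viewer.get_image("wrist");cv2.imwrite("pics/s2.png",np.hstack([im["img"][200:420,180:480],cv2.resize(im2["img"],(293,220))]))
E
```

```text
t 5.97 tcp [0.4081 0.264  0.1848] w 0.0553 f [ 0.1  0.6 -1.9] grip 32.2405743598938
wrist top 16120 (array([0.408, 0.267]), 0.0231) 0.2448 [312. 392.]
```

View pics/s2.png

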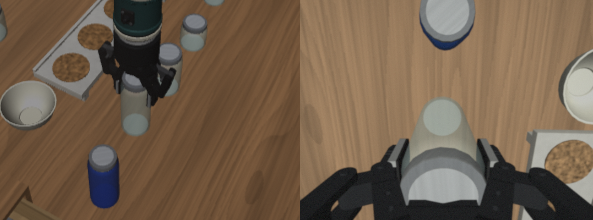

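Lifted upright (crop left, jar at (135,110); wrist view shows the lid centred between the fingers). Carry to the bowl-end cork.

Emit:
{"api": "servo_tool", "payload": {
  "steps": [
    [-0.3, 0.7, 0, 0],
    [-0.7, 1.5, 0, 0],
    [-1, 2.1, 0, 0],
    [-1.2, 2.6, 0, 0],
    [-1.4, 3.0, 0, 0],
    [-1.4, 3.0, 0, 0],
    [-1.3, 2.9, 0, 0],
    [-1.1, 2.5, 0, 0],
    [-0.8, 1.8, 0, 0],
    [-0.4, 0.9, 0, 0]
  ]
}}

```text
time: 6.95
position: [0.6205, 0.1648, 0.1828]
tool_rot: [-180.0, 0.1, 89.8]
contact_force: [0.6, -0.4, -1.8]
width: 0.0554
grip_force: 32.4
```

Emit:
{"api": "servo_tool", "payload": {
  "steps": [
    [-0.2, 0.4, 0, 0],
    [0, 0, 0, 0],
    [0, 0, 0, 0],
    [0, 0, 0, 0]
  ]
}}

```text
time: 7.28
position: [0.6207, 0.1672, 0.1842]
tool_rot: [-179.9, -0.0, 90.1]
contact_force: [0.8, 0.3, -2.2]
width: 0.0555
grip_force: 32.4
```

```bash
python3 - <<'E'
from h import *
tcp();lid(.245,(.622,.1665),save="w3");corks();corks("scene");corks("side")
E
```

```text
t 7.28 tcp [0.6207 0.1672 0.1842] w 0.0555 f [ 0.8  0.3 -2.2] grip 32.368433475494385
wrist top 15912 (array([0.6206, 0.1703]), 0.023) 0.2442 [312. 393.]
wrist cork [320. 208.] [115  83] (array([0.623 , 0.1654]), 0.0408) 0.0498
scene cork [242. 212.] [33 24] (array([ 0.6191, -0.1599]), 0.0418) 0.0476
scene cork [266. 236.] [34 27] (array([ 0.6239, -0.0549]), 0.0417) 0.0478
scene cork [296. 264.] [37 29] (array([0.6271, 0.0584]), 0.0416) 0.0478
scene cork [329. 294.] [39 29] (array([0.6244, 0.1661]), 0.0413) 0.0481
scene cork [582. 366.] [134 109] (array([0.4288, 0.6014]), 0.1126) 0.0491
side cork [322. 185.] [32 22] (array([ 0.6161, -0.1604]), 0.0414) 0.0484
side cork [300. 208.] [33 23] (array([ 0.6207, -0.055 ]), 0.0412) 0.0484
side cork [276. 236.] [32 26] (array([0.624 , 0.0581]), 0.0408) 0.0485
side cork [251. 269.] [38 27] (array([0.6211, 0.166 ]), 0.0412) 0.0484
side cork [543. 344.] [69 49] (array([0.0003, 0.0058]), 0.067) 0.049
```

View pics/w3.png

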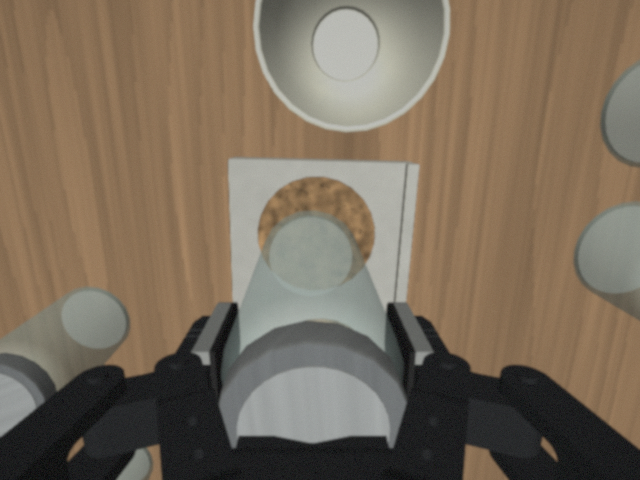

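Wrist view: jar base (312,252) over the cork (317,235), the bowl at (345,60) is clear. Small correction and lower.

Emit:
{"api": "servo_tool", "payload": {
  "steps": [
    [-0.1, 0.15, 0.3, 0],
    [0, 0, 0.7, 0],
    [0, 0, 1.0, 0],
    [0, 0, 1.0, 0],
    [0, 0, 0.8, 0],
    [0, 0, 0.5, 0],
    [0, 0, 0.3, 0],
    [0, 0, 0.1, 0],
    [0, 0, 0, 0],
    [0, 0, 0, 0]
  ]
}}

```text
time: 8.32
position: [0.6238, 0.165, 0.1376]
tool_rot: [180.0, -0.0, 90.0]
contact_force: [0.0, -0.5, -0.8]
width: 0.055
grip_force: 32.4
```

```bash
python3 - <<'E'
from h import *
tcp();im=viewer.get_image("wrist");cv2.imwrite("pics/w4.png",im["img"]);corks()
m=viewer.get_image("side");cv2.imwrite("pics/s4.png",cv2.resize(m["img"][140:300,200:400],None,fx=4,fy=3.6))
print(proj(im,(.623,.1654,.049)))
E
```

```text
t 8.32 tcp [0.6238 0.165  0.1376] w 0.055 f [ 0.  -0.5 -0.8] grip 32.369264960289
wrist cork [312. 220.] [137  95] (array([0.623 , 0.1653]), 0.0411) 0.0498
[311. 252.]
```

View pics/w4.png

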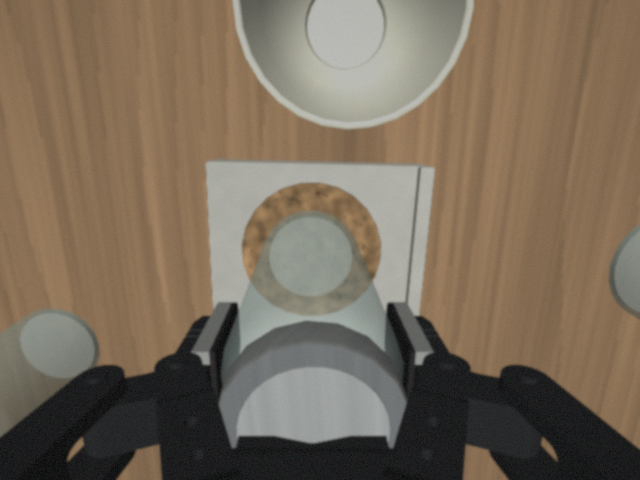

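Jar base (312,254) is centred on the cork (311,250). Touch down softly.

Emit:
{"api": "servo_tool", "payload": {
  "steps": [
    [0, 0, 0.1, 0],
    [0, 0, 0.1, 0],
    [0, 0, 0.1, 0],
    [0, 0, 0, 0],
    [0, 0, 0, 0],
    [0, 0, 0, 0]
  ]
}}

```text
time: 8.97
position: [0.6236, 0.165, 0.1345]
tool_rot: [180.0, -0.0, 90.0]
contact_force: [-1.1, -0.4, 1.3]
width: 0.0556
grip_force: 32.4
```

Emit:
{"api": "servo_tool", "payload": {
  "steps": [
    [0, 0, 0.05, 0],
    [0, 0, 0, 0],
    [0, 0, 0, 0]
  ]
}}

```text
time: 9.22
position: [0.6236, 0.1651, 0.1345]
tool_rot: [180.0, -0.0, 90.0]
contact_force: [-1.7, -0.2, 4.9]
width: 0.0555
grip_force: 33.0
```

Emit:
{"api": "servo_tool", "payload": {
  "steps": [
    [0, 0, 0, 0],
    [0, 0, 0, 0],
    [0, 0, 0, 0],
    [0, 0, 0, 0],
    [0, 0, 0, 0],
    [0, 0, 0, 0],
    [0, 0, 0, 0],
    [0, 0, 0, 0]
  ],
  "fingers": 8.54
}}

```text
time: 9.88
position: [0.6235, 0.165, 0.1338]
tool_rot: [180.0, 0.0, 90.0]
contact_force: [-0.7, 1.2, 0.3]
width: 0.0853
grip_force: 0.0
```

Emit:
{"api": "servo_tool", "payload": {
  "steps": [
    [0, 0, -0.5, 0],
    [0, 0, -1, 0],
    [0, 0, -1.5, 0],
    [0, 0, -2, 0],
    [0, 0, -2, 0],
    [0, 0, -2, 0],
    [0, 0, -1.5, 0],
    [0, 0, -1, 0],
    [0, 0, -0.5, 0],
    [0, 0, 0, 0]
  ]
}}

```text
time: 10.72
position: [0.6241, 0.1651, 0.2554]
tool_rot: [179.9, -0.0, 90.0]
contact_force: [1.2, -0.0, 0.6]
width: 0.0853
grip_force: 0.0
```

```bash
python3 - <<'E'
from h import *
tcp();lid(.194,(.623,.165));lid(.194,(.623,.165),"scene");lid(.194,(.623,.165),"side")
E
```

```text
t 10.72 tcp [0.6241 0.1651 0.2554] w 0.0853 f [ 1.2 -0.   0.6] grip 0.0
wrist top 6321 (array([0.622 , 0.1651]), 0.0247) 0.1945 [309. 265.]
scene top 403 (array([0.6236, 0.1647]), 0.0247) 0.1927 [329. 246.]
side top 347 (array([0.6217, 0.1644]), 0.0252) 0.1932 [246. 220.]
```

Slim jar stands within ~1 mm of centre. Next, the stout jar.

Emit:
{"api": "servo_tool", "payload": {
  "steps": [
    [-0.4, -0.8, 0, 0],
    [-0.8, -1.8, 0, 0],
    [-1.1, -2.4, 0, 0],
    [-1.2, -2.6, 0, 0],
    [-1.2, -2.6, 0, 0],
    [-1.2, -2.6, 0.5, 0],
    [-1.1, -2.4, 1.0, 0],
    [-0.9, -2.1, 1.5, 0],
    [-0.7, -1.5, 1.5, 0],
    [-0.28, -0.7, 1, 0]
  ]
}}

```text
time: 11.7
position: [0.4247, 0.0745, 0.197]
tool_rot: [-179.8, 0.1, 89.9]
contact_force: [-0.5, 0.3, -0.8]
width: 0.0853
grip_force: 0.0
```

Emit:
{"api": "servo_tool", "payload": {
  "steps": [
    [0, 0, 0, 0],
    [0, 0, 0, 0],
    [0, 0, 0, 0],
    [0, 0, 0, 0]
  ]
}}

```text
time: 12.03
position: [0.4296, 0.0766, 0.1994]
tool_rot: [179.9, -0.0, 90.0]
contact_force: [1.0, 0.1, -0.1]
width: 0.0855
grip_force: 0.0
```

```bash
python3 - <<'E'
from h import *
tcp();lid(.118,(.4285,.0763))
E
```

```text
t 12.03 tcp [0.4296 0.0766 0.1994] w 0.0855 f [ 1.   0.1 -0.1] grip 0.0
wrist top 7211 (array([0.4285, 0.0764]), 0.0286) 0.1185 [310. 254.]
```

Emit:
{"api": "servo_tool", "payload": {
  "steps": [
    [0, -0.05, 1.0, 0],
    [0, 0, 1.8, 0],
    [0, 0, 2.2, 0],
    [0, 0, 2.2, 0],
    [0, 0, 2.2, 0],
    [0, 0, 2, 0],
    [0, 0, 1.4, 0],
    [0, 0, 0.9, 0],
    [0, 0, 0.5, 0],
    [0, 0, 0, 0]
  ]
}}

```text
time: 12.92
position: [0.4276, 0.0762, 0.0558]
tool_rot: [-179.9, 0.0, 90.0]
contact_force: [0.1, 0.1, -0.3]
width: 0.0854
grip_force: 0.0
```

Emit:
{"api": "servo_tool", "payload": {
  "steps": [
    [0, 0, 0, 0],
    [0, 0, 0, 0],
    [0, 0, 0, 0],
    [0, 0, 0, 0],
    [0, 0, 0, 0],
    [0, 0, 0, 0],
    [0, 0, 0, 0],
    [0, 0, 0, 0],
    [0, 0, 0, 0],
    [0, 0, 0, 0]
  ],
  "fingers": 5.3
}}

```text
time: 13.75
position: [0.4289, 0.0764, 0.0577]
tool_rot: [179.9, -0.0, 90.0]
contact_force: [0.3, -0.8, 7.1]
width: 0.0633
grip_force: 33.2
```

Emit:
{"api": "servo_tool", "payload": {
  "steps": [
    [0, 0, -0.3, 0],
    [0, 0, -0.6, 0],
    [0, 0, -1, 0],
    [0, 0, -1.5, 0],
    [0, 0, -2, 0],
    [0, 0, -2, 0],
    [0, 0, -1.6, 0],
    [0, 0, -0.7, 0],
    [0, 0, -0.3, 0],
    [0, 0, 0, 0]
  ]
}}

```text
time: 14.58
position: [0.4281, 0.0761, 0.1573]
tool_rot: [179.9, -0.0, 90.0]
contact_force: [-0.2, -0.8, -3.6]
width: 0.0633
grip_force: 33.6
```

Emit:
{"api": "servo_tool", "payload": {
  "steps": [
    [-0.05, 0.6, 0, 0],
    [-0.1, 1.3, 0, 0],
    [-0.2, 1.9, 0, 0],
    [-0.25, 2.4, 0, 0],
    [-0.3, 2.8, 0, 0],
    [-0.3, 2.8, 0, 0],
    [-0.2, 2.6, 0, 0],
    [-0.2, 2.3, 0, 0],
    [-0.15, 1.8, 0, 0],
    [-0.05, 0.9, 0, 0]
  ]
}}

```text
time: 15.42
position: [0.6237, 0.0573, 0.1547]
tool_rot: [-179.9, 0.0, 89.9]
contact_force: [1.0, -0.1, -2.9]
width: 0.0632
grip_force: 33.7
```

Emit:
{"api": "servo_tool", "payload": {
  "steps": [
    [0, 0.3, 0, 0],
    [0, 0, 0, 0],
    [0, 0, 0, 0],
    [0, 0, 0, 0],
    [0, 0, 0, 0]
  ]
}}

```text
time: 15.83
position: [0.6242, 0.0584, 0.1569]
tool_rot: [-180.0, 0.0, 90.0]
contact_force: [-0.4, -0.3, -2.1]
width: 0.0632
grip_force: 33.7
```

```bash
python3 - <<'E'
from h import *
tcp();corks()
E
```

```text
t 15.83 tcp [0.6242 0.0584 0.1569] w 0.0632 f [-0.4 -0.3 -2.1] grip 33.68423581123352
wrist cork [315. 113.] [143  72] (array([0.6229, 0.1648]), 0.0411) 0.0497
wrist cork [319. 210.] [127  80] (array([0.6261, 0.0575]), 0.0409) 0.0498
```

Emit:
{"api": "servo_tool", "payload": {
  "steps": [
    [-0.05, 0.13, 0.3, 0],
    [0, 0, 0.7, 0],
    [0, 0, 1.0, 0],
    [0, 0, 1.0, 0],
    [0, 0, 0.8, 0],
    [0, 0, 0.5, 0],
    [0, 0, 0.3, 0],
    [0, 0, 0.1, 0],
    [0, 0, 0, 0],
    [0, 0, 0, 0]
  ]
}}

```text
time: 16.72
position: [0.6266, 0.0577, 0.1101]
tool_rot: [180.0, -0.0, 90.0]
contact_force: [0.6, 0.2, -2.7]
width: 0.0633
grip_force: 33.7
```

Emit:
{"api": "servo_tool", "payload": {
  "steps": [
    [0, 0, 0.1, 0],
    [0, 0, 0.1, 0],
    [0, 0, 0.05, 0],
    [0, 0, 0, 0],
    [0, 0, 0, 0],
    [0, 0, 0, 0]
  ]
}}

```text
time: 17.22
position: [0.6263, 0.0576, 0.1073]
tool_rot: [180.0, 0.0, 90.0]
contact_force: [0.6, -0.2, -1.3]
width: 0.063
grip_force: 33.7
```

Underside is about 0.5 mm above the cork.

Emit:
{"api": "servo_tool", "payload": {
  "steps": [
    [0, 0, 0.05, 0],
    [0, 0, 0.05, 0],
    [0, 0, 0, 0],
    [0, 0, 0, 0],
    [0, 0, 0, 0]
  ]
}}

```text
time: 17.63
position: [0.6264, 0.0577, 0.1067]
tool_rot: [180.0, 0.0, 90.0]
contact_force: [-0.8, -0.8, 1.6]
width: 0.0634
grip_force: 34.0
```

Emit:
{"api": "servo_tool", "payload": {
  "steps": [
    [0, 0, 0, 0],
    [0, 0, 0, 0],
    [0, 0, 0, 0],
    [0, 0, 0, 0],
    [0, 0, 0, 0],
    [0, 0, 0, 0],
    [0, 0, 0, 0],
    [0, 0, 0, 0]
  ],
  "fingers": 8.54
}}

```text
time: 18.3
position: [0.6263, 0.0576, 0.1063]
tool_rot: [180.0, 0.0, 90.0]
contact_force: [-0.9, 0.3, 0.6]
width: 0.0855
grip_force: 0.0
```

Emit:
{"api": "servo_tool", "payload": {
  "steps": [
    [0, 0, -0.5, 0],
    [0, 0, -1, 0],
    [0, 0, -1.5, 0],
    [0, 0, -2, 0],
    [0, 0, -2, 0],
    [0, 0, -2, 0],
    [0, 0, -1.5, 0],
    [0, 0, -1, 0],
    [0, 0, -0.5, 0],
    [0, 0, 0, 0]
  ]
}}

```text
time: 19.13
position: [0.6269, 0.0577, 0.2278]
tool_rot: [179.9, -0.0, 90.0]
contact_force: [-0.9, -0.6, -0.5]
width: 0.0856
grip_force: 0.0
```

```bash
python3 - <<'E'
from h import *
tcp();lid(.167,(.6255,.058));lid(.167,(.6255,.058),"scene");lid(.194,(.623,.165),"scene")
lid(.095,(.448,-.251),"scene");lid(.095,(.448,-.251),"side")
E
```

```text
t 19.13 tcp [0.6269 0.0577 0.2278] w 0.0856 f [-0.9 -0.6 -0.5] grip 0.0
wrist top 8519 (array([0.626 , 0.0577]), 0.0286) 0.1675 [311. 265.]
scene top 449 (array([0.6273, 0.058 ]), 0.0284) 0.1657 [293. 228.]
scene top 397 (array([0.6235, 0.1645]), 0.0246) 0.1927 [329. 246.]
scene top 26 (array([ 0.4619, -0.2562]), 0.0161) 0.0935 [265. 154.]
side top 234 (array([ 0.4477, -0.251 ]), 0.027) 0.0944 [398. 172.]
```

Emit:
{"api": "servo_tool", "payload": {
  "steps": [
    [-0.8, -0.4, 0, 0],
    [-1.6, -0.9, 0, 0],
    [-2.2, -1.3, 0, 0],
    [-2.4, -1.4, 0, 0],
    [-2.4, -1.4, 0, 0],
    [-2.4, -1.4, 0, 0],
    [-2.4, -1.4, 0, 0],
    [-2.4, -1.4, 0, 0],
    [-2.4, -1.4, 0, 0],
    [-2.4, -1.4, 0, 0]
  ]
}}

```text
time: 20.22
position: [0.5007, -0.1579, 0.2259]
tool_rot: [-180.0, 0.0, 90.0]
contact_force: [-0.3, -0.1, -1.0]
width: 0.0853
grip_force: 0.0
```

Emit:
{"api": "servo_tool", "payload": {
  "steps": [
    [-2.4, -1.4, 0.5, 0],
    [-2.4, -1.4, 1, 0],
    [-2.1, -1.2, 1.5, 0],
    [-1.6, -0.9, 1.2, 0],
    [-0.8, -0.4, 0.8, 0],
    [-0.2, -0.15, 0, 0],
    [0, 0, 0, 0],
    [0, 0, 0, 0],
    [0, 0, 0, 0]
  ]
}}

```text
time: 20.97
position: [0.449, -0.2503, 0.177]
tool_rot: [179.9, 0.0, 90.1]
contact_force: [-0.3, -0.2, -0.6]
width: 0.0854
grip_force: 0.0
```

```bash
python3 - <<'E'
from h import *
tcp();lid(.095,(.448,-.251))
E
```

```text
t 20.97 tcp [ 0.449  -0.2503  0.177 ] w 0.0854 f [-0.3 -0.2 -0.6] grip 0.0
wrist top 6202 (array([ 0.4482, -0.2521]), 0.0267) 0.0955 [311. 256.]
```

Emit:
{"api": "servo_tool", "payload": {
  "steps": [
    [-0.12, -0.05, 1.0, 0],
    [0, 0, 1.8, 0],
    [0, 0, 2.2, 0],
    [0, 0, 2.2, 0],
    [0, 0, 2.2, 0],
    [0, 0, 2, 0],
    [0, 0, 1.4, 0],
    [0, 0, 0.9, 0],
    [0, 0, 0.5, 0],
    [0, 0, 0, 0]
  ]
}}

```text
time: 21.85
position: [0.447, -0.2521, 0.0334]
tool_rot: [-179.9, -0.0, 90.0]
contact_force: [0.3, 0.3, -0.3]
width: 0.0852
grip_force: 0.0
```

Emit:
{"api": "servo_tool", "payload": {
  "steps": [
    [0, 0, 0, 0],
    [0, 0, 0, 0],
    [0, 0, 0, 0],
    [0, 0, 0, 0],
    [0, 0, 0, 0],
    [0, 0, 0, 0],
    [0, 0, 0, 0],
    [0, 0, 0, 0],
    [0, 0, 0, 0],
    [0, 0, 0, 0]
  ],
  "fingers": 4.9
}}

```text
time: 22.68
position: [0.4482, -0.2529, 0.0354]
tool_rot: [179.9, 0.1, 90.0]
contact_force: [-0.2, 1.0, 6.1]
width: 0.0595
grip_force: 32.8
```

Emit:
{"api": "servo_tool", "payload": {
  "steps": [
    [0, 0, -0.3, 0],
    [0, 0, -0.6, 0],
    [0, 0, -1, 0],
    [0, 0, -1.5, 0],
    [0, 0, -2, 0],
    [0, 0, -2, 0],
    [0, 0, -1.6, 0],
    [0, 0, -0.7, 0],
    [0, 0, -0.3, 0],
    [0, 0, 0, 0]
  ]
}}

```text
time: 23.52
position: [0.4474, -0.2526, 0.1349]
tool_rot: [179.9, 0.0, 90.0]
contact_force: [-0.2, 0.2, -2.0]
width: 0.0595
grip_force: 32.9
```

Emit:
{"api": "servo_tool", "payload": {
  "steps": [
    [0.6, 0.5, 0, 0],
    [1.3, 1.1, 0, 0],
    [1.9, 1.7, 0, 0],
    [2.2, 2.0, 0, 0],
    [2.4, 2.1, 0, 0],
    [2.4, 2.1, 0, 0],
    [2.4, 2.1, 0, 0],
    [2.2, 2.0, 0, 0],
    [1.9, 1.7, 0, 0],
    [1.3, 1.1, 0, 0]
  ]
}}

```text
time: 24.35
position: [0.6123, -0.0626, 0.1327]
tool_rot: [-179.9, -0.1, 90.2]
contact_force: [0.2, 0.4, -1.2]
width: 0.0592
grip_force: 32.9
```

Emit:
{"api": "servo_tool", "payload": {
  "steps": [
    [0.8, 0.7, 0, 0],
    [0.3, 0.35, 0, 0],
    [0, 0, 0, 0],
    [0, 0, 0, 0],
    [0, 0, 0, 0],
    [0, 0, 0, 0]
  ]
}}

```text
time: 24.85
position: [0.6211, -0.0572, 0.1344]
tool_rot: [-180.0, 0.0, 89.9]
contact_force: [0.5, -0.4, -1.1]
width: 0.0593
grip_force: 32.9
```

```bash
python3 - <<'E'
from h import *
tcp();corks()
E
```

```text
t 24.85 tcp [ 0.6211 -0.0572  0.1344] w 0.0593 f [ 0.5 -0.4 -1.1] grip 32.91859030723572
wrist cork [315.  99.] [155  80] (array([0.6262, 0.0568]), 0.041) 0.0498
wrist cork [318. 219.] [139  94] (array([ 0.6226, -0.0563]), 0.041) 0.0498
```

Emit:
{"api": "servo_tool", "payload": {
  "steps": [
    [0, 0.1, 0.3, 0],
    [0, 0, 0.7, 0],
    [0, 0, 1.0, 0],
    [0, 0, 1.0, 0],
    [0, 0, 0.8, 0],
    [0, 0, 0.5, 0],
    [0, 0, 0.3, 0],
    [0, 0, 0.1, 0],
    [0, 0, 0, 0],
    [0, 0, 0, 0]
  ]
}}

```text
time: 25.73
position: [0.6231, -0.0555, 0.0876]
tool_rot: [180.0, 0.0, 90.0]
contact_force: [-0.6, -0.7, -1.2]
width: 0.0593
grip_force: 32.9
```

```bash
python3 - <<'E'
from h import *
tcp();corks()
im=viewer.get_image("wrist");cv2.imwrite("pics/w5.png",im["img"]);print(proj(im,(.6226,-.0558,.05)))
E
```

```text
t 25.73 tcp [ 0.6231 -0.0555  0.0876] w 0.0593 f [-0.6 -0.7 -1.2] grip 32.9179573059082
wrist cork [313.  98.] [196  92] (array([0.6261, 0.0568]), 0.0412) 0.0497
wrist cork [311. 240.] [171 108] (array([ 0.6226, -0.0562]), 0.0411) 0.0498
[311. 284.]
```

View pics/w5.png

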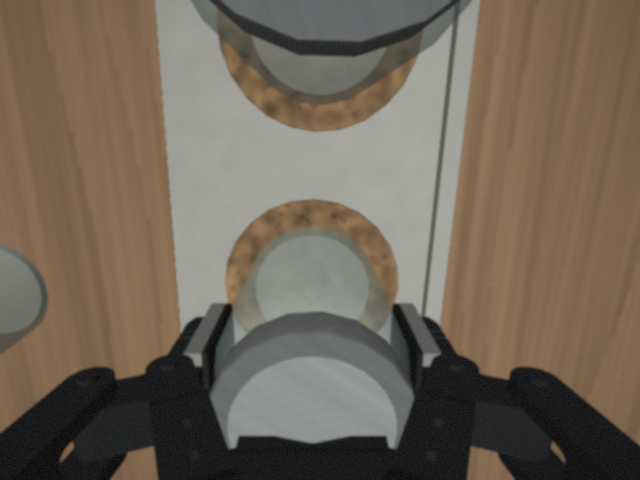

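The middle jar's base (312,285) is concentric with its cork (311,284). Lowering 3.5 mm.

Emit:
{"api": "servo_tool", "payload": {
  "steps": [
    [0, 0, 0.1, 0],
    [0, 0, 0.1, 0],
    [0, 0, 0.1, 0],
    [0, 0, 0.05, 0],
    [0, 0, 0, 0],
    [0, 0, 0, 0],
    [0, 0, 0, 0]
  ]
}}

```text
time: 26.42
position: [0.6229, -0.0555, 0.0844]
tool_rot: [180.0, -0.0, 90.0]
contact_force: [-2.3, 0.5, 5.3]
width: 0.0594
grip_force: 33.5
```

Emit:
{"api": "servo_tool", "payload": {
  "steps": [
    [0, 0, 0, 0],
    [0, 0, 0, 0],
    [0, 0, 0, 0],
    [0, 0, 0, 0],
    [0, 0, 0, 0],
    [0, 0, 0, 0],
    [0, 0, 0, 0],
    [0, 0, 0, 0]
  ],
  "fingers": 8.54
}}

```text
time: 27.08
position: [0.6228, -0.0556, 0.0838]
tool_rot: [180.0, 0.0, 90.0]
contact_force: [-0.6, -0.0, -0.3]
width: 0.0852
grip_force: 0.0
```

Emit:
{"api": "servo_tool", "payload": {
  "steps": [
    [0, 0, -0.5, 0],
    [0, 0, -1, 0],
    [0, 0, -1.5, 0],
    [0, 0, -2, 0],
    [0, 0, -2, 0],
    [0, 0, -2, 0],
    [0, 0, -1.5, 0],
    [0, 0, -1, 0],
    [0, 0, -0.5, 0],
    [0, 0, 0, 0]
  ]
}}

```text
time: 27.92
position: [0.6234, -0.0556, 0.2053]
tool_rot: [179.9, 0.0, 90.0]
contact_force: [-0.0, -0.4, -0.3]
width: 0.0853
grip_force: 0.0
```

```bash
python3 - <<'E'
from h import *
tcp();lid(.144,(.6226,-.056));lid(.144,(.6226,-.056),"scene")
lid(.075,(.433,-.077),"scene");lid(.075,(.433,-.077),"side")
E
```

```text
t 27.92 tcp [ 0.6234 -0.0556  0.2053] w 0.0853 f [-0.  -0.4 -0.3] grip 0.0
wrist top 7392 (array([ 0.6223, -0.0548]), 0.0267) 0.1445 [310. 263.]
scene top 322 (array([ 0.6234, -0.0558]), 0.027) 0.1425 [263. 207.]
scene top 277 (array([ 0.4341, -0.0774]), 0.0289) 0.0736 [320. 188.]
side top 338 (array([ 0.4314, -0.0781]), 0.0292) 0.0742 [374. 222.]
```

Squat jar at about (0.4325, -0.0775).

Emit:
{"api": "servo_tool", "payload": {
  "steps": [
    [-0.1, -0.7, 0, 0],
    [-0.2, -1.5, 0, 0],
    [-0.25, -2.2, 0, 0],
    [-0.3, -2.6, 0, 0],
    [-0.3, -2.6, 0.3, 0],
    [-0.3, -2.6, 0.8, 0],
    [-0.25, -2.4, 1, 0],
    [-0.25, -2.1, 1, 0],
    [-0.15, -1.5, 0.9, 0],
    [-0.1, -0.7, 0.5, 0]
  ]
}}

```text
time: 28.95
position: [0.4303, -0.0777, 0.1575]
tool_rot: [-179.8, -0.0, 90.0]
contact_force: [-0.9, -0.8, -0.2]
width: 0.0857
grip_force: 0.0
```

Emit:
{"api": "servo_tool", "payload": {
  "steps": [
    [0, -0.15, 0, 0],
    [0, 0, 0, 0],
    [0, 0, 0, 0],
    [0, 0, 0, 0],
    [0, 0, 0, 0]
  ]
}}

```text
time: 29.37
position: [0.4333, -0.0774, 0.1591]
tool_rot: [179.9, 0.0, 90.0]
contact_force: [0.0, -0.8, -0.2]
width: 0.0854
grip_force: 0.0
```

```bash
python3 - <<'E'
from h import *
tcp();lid(.075,(.433,-.077))
E
```

```text
t 29.37 tcp [ 0.4333 -0.0774  0.1591] w 0.0854 f [ 0.  -0.8 -0.2] grip 0.0
wrist top 7079 (array([ 0.4318, -0.0775]), 0.0286) 0.0755 [310. 252.]
```

Emit:
{"api": "servo_tool", "payload": {
  "steps": [
    [0, -0.1, 1.0, 0],
    [0, 0, 1.8, 0],
    [0, 0, 2.2, 0],
    [0, 0, 2.2, 0],
    [0, 0, 2.2, 0],
    [0, 0, 2, 0],
    [0, 0, 1.4, 0],
    [0, 0, 0.9, 0],
    [0, 0, 0.5, 0],
    [0, 0, 0.1, 0]
  ]
}}

```text
time: 30.25
position: [0.4312, -0.0775, 0.0152]
tool_rot: [-179.9, -0.0, 90.0]
contact_force: [0.2, -0.3, -0.2]
width: 0.0854
grip_force: 0.0
```

Emit:
{"api": "servo_tool", "payload": {
  "steps": [
    [0, 0, 0, 0],
    [0, 0, 0, 0],
    [0, 0, 0, 0],
    [0, 0, 0, 0],
    [0, 0, 0, 0],
    [0, 0, 0, 0],
    [0, 0, 0, 0],
    [0, 0, 0, 0],
    [0, 0, 0, 0],
    [0, 0, 0, 0]
  ],
  "fingers": 5.3
}}

```text
time: 31.08
position: [0.4321, -0.0776, 0.0167]
tool_rot: [179.9, 0.0, 90.0]
contact_force: [-0.5, -0.0, 7.2]
width: 0.0629
grip_force: 33.5
```

Emit:
{"api": "servo_tool", "payload": {
  "steps": [
    [0, 0, -0.3, 0],
    [0, 0, -0.6, 0],
    [0, 0, -1, 0],
    [0, 0, -1.5, 0],
    [0, 0, -2, 0],
    [0, 0, -2, 0],
    [0, 0, -1.6, 0],
    [0, 0, -0.7, 0],
    [0, 0, -0.3, 0],
    [0, 0, 0, 0]
  ]
}}

```text
time: 31.92
position: [0.4314, -0.0775, 0.1164]
tool_rot: [179.9, 0.0, 90.0]
contact_force: [-0.2, 0.6, -1.3]
width: 0.0631
grip_force: 33.3
```

Emit:
{"api": "servo_tool", "payload": {
  "steps": [
    [-0.5, 0.4, 0, 0],
    [-1.1, 0.8, 0, 0],
    [-1.6, 1.2, 0, 0],
    [-1.6, 1.7, 0, 0],
    [-1.3, 2.3, 0, 0],
    [-1.0, 2.6, 0, 0],
    [-0.7, 2.7, 0, 0],
    [-0.4, 2.6, 0, 0],
    [-0.15, 2.1, 0, 0],
    [0, 1.4, 0, 0]
  ]
}}

```text
time: 32.75
position: [0.6113, -0.163, 0.1141]
tool_rot: [-180.0, 0.0, 89.9]
contact_force: [-0.7, -0.2, -1.2]
width: 0.0632
grip_force: 33.4
```

Emit:
{"api": "servo_tool", "payload": {
  "steps": [
    [0, 0.6, 0, 0],
    [0, 0.2, 0, 0],
    [0, 0, 0, 0],
    [0, 0, 0, 0],
    [0, 0, 0, 0],
    [0, 0, 0, 0]
  ]
}}

```text
time: 33.25
position: [0.6166, -0.1612, 0.116]
tool_rot: [-180.0, 0.0, 90.0]
contact_force: [0.1, -0.5, -2.3]
width: 0.0632
grip_force: 33.4
```

```bash
python3 - <<'E'
from h import *
tcp();corks()
E
```

```text
t 33.25 tcp [ 0.6166 -0.1612  0.116 ] w 0.0632 f [ 0.1 -0.5 -2.3] grip 33.38901937007904
wrist cork [315. 113.] [171 103] (array([ 0.6225, -0.0567]), 0.0412) 0.0498
wrist cork [318. 226.] [150  93] (array([ 0.618 , -0.1619]), 0.041) 0.0498
```

Emit:
{"api": "servo_tool", "payload": {
  "steps": [
    [0, 0.1, 0.3, 0],
    [0, 0, 0.7, 0],
    [0, 0, 1.0, 0],
    [0, 0, 1.0, 0],
    [0, 0, 0.8, 0],
    [0, 0, 0.5, 0],
    [0, 0, 0.3, 0],
    [0, 0, 0.1, 0],
    [0, 0, 0, 0],
    [0, 0, 0, 0]
  ]
}}

```text
time: 34.13
position: [0.6186, -0.1612, 0.0691]
tool_rot: [180.0, 0.0, 90.0]
contact_force: [0.0, -0.1, -1.0]
width: 0.0634
grip_force: 33.4
```

Emit:
{"api": "servo_tool", "payload": {
  "steps": [
    [0, 0, 0.1, 0],
    [0, 0, 0.1, 0],
    [0, 0, 0.1, 0],
    [0, 0, 0, 0],
    [0, 0, 0, 0],
    [0, 0, 0, 0]
  ]
}}

```text
time: 34.63
position: [0.6183, -0.161, 0.0658]
tool_rot: [180.0, 0.0, 90.0]
contact_force: [0.0, -0.3, -1.7]
width: 0.0634
grip_force: 33.6
```

Emit:
{"api": "servo_tool", "payload": {
  "steps": [
    [0, 0, 0.05, 0],
    [0, 0, 0, 0],
    [0, 0, 0, 0]
  ]
}}

```text
time: 34.88
position: [0.6183, -0.161, 0.0658]
tool_rot: [180.0, -0.0, 90.0]
contact_force: [-2.2, 1.2, 4.6]
width: 0.0629
grip_force: 33.9
```

Emit:
{"api": "servo_tool", "payload": {
  "steps": [
    [0, 0, 0, 0],
    [0, 0, 0, 0],
    [0, 0, 0, 0],
    [0, 0, 0, 0],
    [0, 0, 0, 0],
    [0, 0, 0, 0],
    [0, 0, 0, 0],
    [0, 0, 0, 0]
  ],
  "fingers": 8.54
}}

```text
time: 35.55
position: [0.6183, -0.161, 0.0652]
tool_rot: [-180.0, 0.0, 90.0]
contact_force: [0.3, 0.4, -0.2]
width: 0.0852
grip_force: 0.0
```

Emit:
{"api": "servo_tool", "payload": {
  "steps": [
    [0, 0, -0.5, 0],
    [0, 0, -1, 0],
    [0, 0, -1.5, 0],
    [0, 0, -2, 0],
    [0, 0, -2, 0],
    [0, 0, -2, 0],
    [0, 0, -1.5, 0],
    [0, 0, -1, 0],
    [0, 0, -0.5, 0],
    [0, 0, 0, 0]
  ]
}}

```text
time: 36.38
position: [0.6189, -0.1612, 0.1869]
tool_rot: [179.9, 0.0, 90.0]
contact_force: [-0.7, -0.4, -0.3]
width: 0.0853
grip_force: 0.0
```

```bash
python3 - <<'E'
from h import *
tcp();lid(.124,(.618,-.161))
for n in("scene","side"):
    for h,xy in((.194,(.623,.165)),(.167,(.6255,.058)),(.144,(.6226,-.056)),(.124,(.618,-.161))):im=lid(h,xy,n)
    cv2.imwrite(f"pics/{n}9.png",im["img"])
E
```

```text
t 36.38 tcp [ 0.6189 -0.1612  0.1869] w 0.0853 f [-0.7 -0.4 -0.3] grip 0.0
wrist top 8397 (array([ 0.6177, -0.161 ]), 0.0287) 0.1245 [310. 263.]
scene top 405 (array([0.6231, 0.1648]), 0.0247) 0.1927 [329. 246.]
scene top 448 (array([0.6273, 0.0575]), 0.0285) 0.1656 [293. 227.]
scene top 322 (array([ 0.624 , -0.0547]), 0.0271) 0.1426 [262. 207.]
scene top 316 (array([ 0.6189, -0.1605]), 0.0291) 0.1223 [238. 190.]
side top 353 (array([0.6214, 0.1644]), 0.0254) 0.193 [246. 221.]
side top 384 (array([0.6258, 0.057 ]), 0.0291) 0.166 [273. 199.]
side top 276 (array([ 0.6209, -0.0551]), 0.0268) 0.1432 [300. 179.]
side top 272 (array([ 0.6168, -0.1612]), 0.029) 0.123 [322. 162.]
```

View pics/scene9.png

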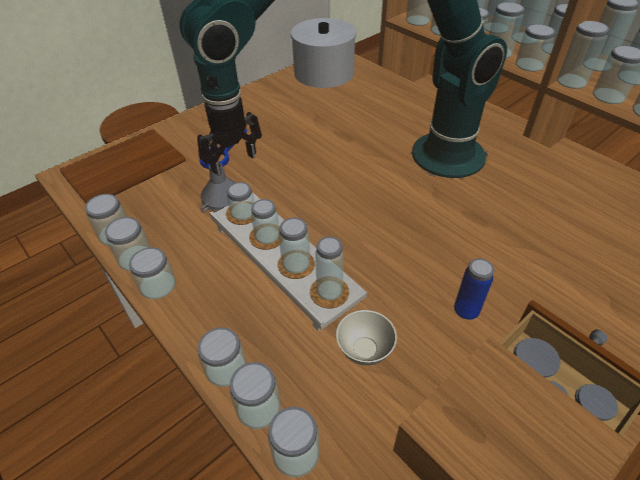

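All four jars stand centred on the corks, descending from the slim one by the bowl (330,270) to the squat one by the funnel (240,203). Bowl and funnel haven't moved and the gripper is clear.

```bash
python3 -c "
from h import *
print(bot.hand_in())"
```

```text
the job is handed in; nothing more can be done
None
```

The four jars stand on the cork rounds in height order, tallest next to the bowl and shortest next to the funnel, each within about 2 mm of its cork's centre by camera; the bowl and funnel were not touched, and the job was handed in after about 37 s of robot time.

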